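# Open up the cup cabinet beside the dishwasher

### The job

Open both doors of the steel cup cabinet wide, about square to its front, so that washed cups can be put away. The leaf with the blue edge strip and blue grip bar is latched and overlaps the other one, so swing that leaf wide open first, leaving the other shut meanwhile, then open the other leaf; leave the mug standing where it is on top of the cabinet.

Things in the scene. Friction and masses are not known exactly. Their poses are not given: they have to be found in the camera images.
- cabinet: Fixed steel cup cabinet, 200 mm deep (x), 360 wide (y), 240 high. Origin: centre of its underside. Its front faces its own -x; yaw within 0.2 rad. Two white leaves, 15 mm thick, outer faces at x = -117 mm, meet at y = 0. Each has an upright round bar, 12 mm thick, z = 130 to 225 mm, 29 mm clear of the leaf (8 mm stand-offs at z = 138, 211): grip it from above at z = 205 mm.
- latched_leaf (a joint): Leaf with blue bar and a blue strip that laps 18 mm over the other. In the cabinet's frame (mm): upright hinge axis at x -109.5, y +178; shut, its bar is at x -152, y +50, and swings with it. Angle in rad: 0 shut, grows as the bar comes towards -x (clockwise from above), stop 1.75. A ball catch gives way at about 10 N pull within 0.15 rad; it then moves freely and stays where left.
- overlapped_leaf (a joint): Plain leaf with black bar, no strip. In the cabinet's frame (mm): upright hinge axis at x -109.5, y -178; shut, its bar is at x -152, y -50, and swings with it. Angle in rad: 0 shut, grows as the bar comes towards -x (anticlockwise from above), stop 1.75. Only the other leaf's strip holds it; once that leaf is open it moves freely and stays where left.
- mug_mid (a point): Middle of the orange mug (85 mm high, 76 mm wide, handle at one side) that stands on the cabinet's top, its middle at least 115 mm behind the leaves' faces; to be left alone.

How it is judged:
By the outcome, as a careful person would: the job done as asked, in the order asked, and still so for the second after the job is handed in, with the robot touching nothing.
It also fails if it takes over 54 s, if anything falls off the work surface, if the arm or the gripper's body presses on something with over 40 N, if the wrist force passes 120 N, or if a joint passes its speed limit or range.

### The arm

A 7-joint arm with a two-finger parallel gripper is mounted at the origin on the work surface. World frame = base frame: x ahead of the robot, y to its left, z up, the work surface at z = 0. Lengths are in m, angles in rad, forces in N, time in s.
With the tool pointing down it reaches from about 0.425 to 0.925 m from the base axis. Payload 6.8 kg.
Tool frame: the origin (TCP) lies on the centre line of the jaws, within the pads' length; the fingertips stand 14 mm ahead of it and the grasp point (between the pads) lies 5 mm behind it (r.nose_length is the distance from the TCP to the fingertips, in m); z points along the fingers, y is the direction in which the jaws open and shut (so a half turn about z gives the same grasp; the last joint's range is limited). The gripper opens to 85 mm and grips with 20 to 120 N. Pads are 22 mm wide; open, the fingers measure 114 mm over their backs; the gripper's body (76 mm by 85 mm) begins 54 mm behind the grasp point. The pads swing forward as they close: fully open they stand 13 mm farther back than shut.
Start: joints at [-0.108, 0.477, 0.022, 1.555, -0.011, 1.109, -0.083], TCP at [0.675, 0, 0.245] pointing down, gripper open.
Joint ranges: [-2.96, 2.96], [-0.34, 2.1], [-1.41, 1.46], [0.24, 2.44], [-1.37, 4.51], [0.17, 1.92], [-2.96, 2.96]. Speed limits (rad/s): [2.39, 2.39, 3.14, 3.14, 3.14, 3.14, 3.14].

### API

Orientations are given as a rotation vector (axis times angle).
In Python, from bench import r, imaging, look_for, outline_of gives the robot as it stands. The module is installed in compiled form; this text tells all that it offers.
- The arm moves only by the tool carry_out, never from a script. Its arguments are lists of equal length, an entry for each row: "offset": the shift along the tool's x, y, z as a fraction of full scale, a list of three; "turn": the turn, a rotation vector about the tool's x, y, z as a fraction of full scale, a list of three. A call has 1 to 8 rows; each row is the pose to reach, as a shift and turn from the pose commanded when the call began, along the tool's axes at that moment; what a row does not reach only later rows make up. Full scale, the value 1, is 0.5 m for a shift and 1.5 rad for a turn. A row lasts 1/10 s, in which the tool goes at most 50 mm and 8.59 degrees, less where a joint would pass 70% of its speed; a pose out of reach is approached as far as the arm can. A call with a number of a shift or a turn outside -1 to 1 is refused whole. A call with a gripper value outside its range is refused whole. "hand" is the closure, from 0 (fully open) to 1 (shut), set as the call begins (left out, the last holds). The fingers move at their own pace and stop on an object; "force" is the grip in N (left out, the last holds). Time passes only in rows, so rows that repeat a pose let the fingers close. It gives the time, the measured TCP pose, the force and the opening at its end, in the units of the state.
- r.get_obs(): the state, without advancing time (a new reading comes with each control period).
- imaging.grab_frame(name): name is "scene" or "side" or "wrist"; returns a dict with "pixels" (400x640x3 uint8, red, green, blue), "fx", "fy", "cx", "cy" (pixels), "k1" (the pictures are not rectified: a ray, as slopes to the right and down, at radius r is drawn at 1 + k1 r^2 times it, then the intrinsics apply), "R" (3x3) and "t" (3): a world point X has camera coordinates R X + t. Camera axes: x right, y down, z forward; pixel columns grow to the right and rows downward; lengths in m; the calibration is good to about 2 mm. A picture is of the moment at which its call begins. There is no depth.
- r.hand_in(): hands the job in, once; it reports no verdict.
Trained networks look in the newest picture that a camera, given by its name, has taken for a name from the list of things; names that differ only in an ending like _2 or _b are one class to them, and where a whole thing is asked for, a point or a joint stands for the part that bears it (a point fixed in the world has none). Each returns a list of dicts, best first, with "score" (0 to 1); they miss things now and then, are a little off and sometimes report something else, mostly with a low value. They report only what shows in the picture. A call takes as long as a camera call.
- look_for(query, camera): "xyz" ([x, y, z] in m, in the coordinates of the camera as it stood for that picture, good to about 4 mm: the middle of the surface that is visible of it).
- outline_of(query, camera): "region" (400x640 bool, what is visible of it).
The state is a dict: "clock": time; "joints": joint angles; "qvel": joint speeds; "tau": joint torques, N m; "tcp_pos": TCP position; "orientation": TCP orientation; "contact_force": force on the tool from outside, world axes, zero at the start; "moment": the same for the moment, N m; "grip_width": finger opening in m.
Only numpy, scipy, OpenCV 4.12 (cv2) and the standard library are available. Lean on these libraries where they do the work, as an engineer would, in place of code of your own. Each camera call takes 0.05 s, during which the arm holds its last target. There are 200 camera calls.

## Working session

There is one attempt and no reset: what is moved stays moved. The work goes in short steps, Python scripts to look and compute and a tool call to move; the robot and the scene stay as the last step left them, time stands still between calls to the robot, and variables do not carry over. Pictures are saved under pics/ and viewed, about 8 in all and at most 12, crops included, and the job is handed in when it is done.

Besides the shell and the picture viewer there is one more tool, called as name(argument=value, ...), one argument or row to a line, values as JSON. carry_out: Moves the arm, as the interface text tells. Shift numbers are shares of 0.5 m and turn numbers shares of 1.5 rad, none past 1 either way. Its arguments: {"type":"object","properties":{"offset":{"type":"array","items":{"type":"array","items":{"type":"number","minimum":-1,"maximum":1}}},"turn":{"type":"array","items":{"type":"array","items":{"type":"number","minimum":-1,"maximum":1}}},"hand":{"type":"number"},"force":{"type":"number"}},"required":["offset","turn"]}

```bash
mkdir -p pics
cat > h.py <<'E'
import numpy as np, cv2
from bench import r, imaging, look_for, outline_of
def world(f,p): return np.array(f["R"]).T@(np.array(p)-np.array(f["t"]))
E
python3 - <<'E'
from h import *
for c in ["scene","side"]:
    f=imaging.grab_frame(c); cv2.imwrite(f"pics/{c}0.png",f["pixels"][:,:,::-1])
    for q in ["cabinet","latched_leaf","overlapped_leaf","mug_mid"]:
        for d in look_for(q,c)[:2]: print(c,q,round(d["score"],2),world(f,d["xyz"]).round(3))
    print(c,"cam at",world(f,[0,0,0]).round(2),f["k1"])
o=r.get_obs(); print(o["clock"],o["tcp_pos"],o["orientation"],o["grip_width"],r.nose_length)
E
```

```text
scene cabinet 0.65 [ 0.72  -0.067  0.237]
scene latched_leaf 0.73 [0.737 0.065 0.278]
scene latched_leaf 0.64 [0.624 0.138 0.229]
scene overlapped_leaf 0.96 [ 0.584 -0.092  0.234]
scene mug_mid 0.95 [0.737 0.066 0.28 ]
scene cam at [ 0.84 -0.09  0.81] -0.0006734054397090146
side cabinet 0.6 [0.65  0.072 0.244]
side latched_leaf 0.75 [0.612 0.074 0.196]
side overlapped_leaf 0.75 [ 0.578 -0.076  0.192]
side mug_mid 0.74 [0.745 0.051 0.282]
side cam at [0.48 0.24 1.12] -0.046409006547005235
0.5 [ 6.74990039e-01 -4.08990514e-05  2.45288657e-01] [-2.22152479e+00 -2.22134413e+00  6.77099276e-05] 0.08557488962015121 0.014
```

View pics/scene0.png

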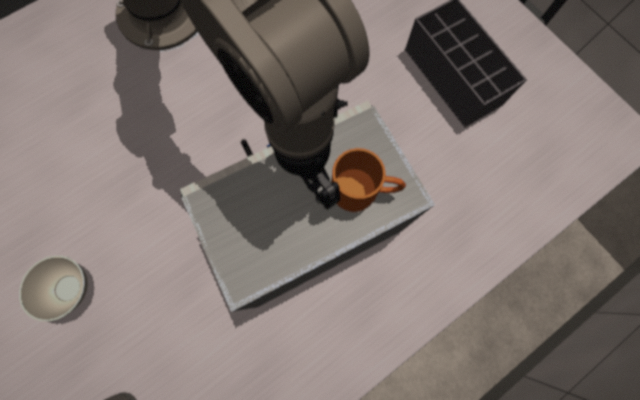

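View pics/side0.png

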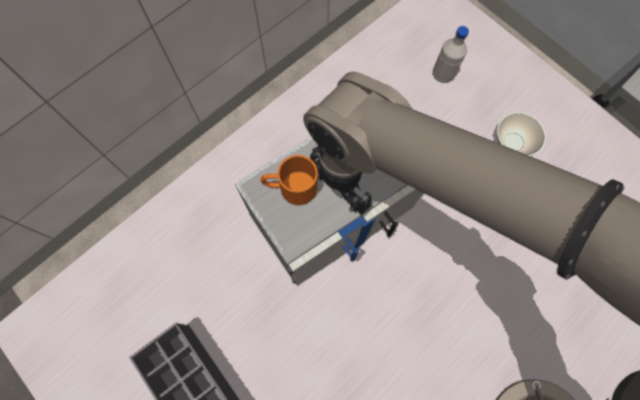

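The scene view shows the cabinet top with corners at about (184,190), (235,307), (431,205), (371,104), and the mug at (358,180). The side view shows the blue bar near (350,250), the black bar near (391,228), and the cabinet corners at (237,184) and (291,270). Next I fit the cabinet pose from these pixels.

```bash
cat >> h.py <<'E'
from scipy.optimize import least_squares
def proj(f,X):
    c=np.array(f["R"])@np.array(X)+np.array(f["t"]); s=c[:2]/c[2]; s=s*(1+f["k1"]*(s@s))
    return np.array([f["fx"]*s[0]+f["cx"],f["fy"]*s[1]+f["cy"]])
def cab(p,X):
    c,s=np.cos(p[2]),np.sin(p[2]); return np.array([p[0]+c*X[0]-s*X[1],p[1]+s*X[0]+c*X[1],X[2]])
E
python3 - <<'E'
from h import *
F={c:imaging.grab_frame(c) for c in ["scene","side"]}
obs=[("scene",(184,190),(-.117,-.18,.24)),("scene",(235,307),(.1,-.18,.24)),("scene",(431,205),(.1,.18,.24)),("scene",(371,104),(-.117,.18,.24)),
("side",(237,184),(.1,.18,.24)),("side",(291,270),(-.117,.18,.24))]
fun=lambda p:np.concatenate([proj(F[c],cab(p,X))-u for c,u,X in obs])
s=least_squares(fun,[.7,0,0],loss="soft_l1",x_scale=[.1,.1,.1]);print(s.x.round(4),fun(s.x).round(1))
for n,y in (("blue",.05),("black",-.05)):
    X=cab(s.x,(-.152,y,.225)); print(n,X.round(3),[(c,proj(F[c],X).round()) for c in F])
print(F["scene"]["fx"])
g=cv2.resize(F["side"]["pixels"][170:300,220:440,::-1],None,fx=3.6,fy=3.6,interpolation=cv2.INTER_CUBIC)
cv2.imwrite("pics/c1.png",g)
E
```

```text
[ 0.7109 -0.0194 -0.1502] [-5.4 -0.4 -1.8  6.   6.2 -0.3 -0.3 -5.8 -4.5 -0.4 -0.7  0.3]
blue [0.568 0.053 0.225] [('scene', array([296., 117.])), ('side', array([355., 249.]))]
black [ 0.553 -0.046  0.225] [('scene', array([244., 142.])), ('side', array([394., 222.]))]
364.5445974343843
```

View pics/c1.png

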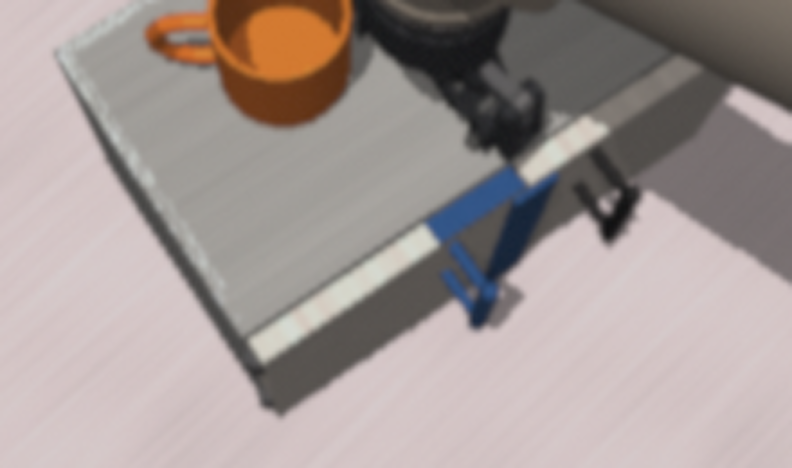

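Both bars project within about 2 px of where they appear in the side view, so the pose is good: cabinet at (0.711, -0.019), yaw -0.150. I'll raise the arm clear of the mug, go above the blue bar and turn the jaws along the leaf.

carry_out(
  offset=[
    [0,0,-0.1],
    [0,0,-0.2],
    [0,0,-0.24],
    [0,-0.1,-0.24],
    [0.04,-0.2,-0.24],
    [0.106,-0.214,-0.24],
    [0.106,-0.214,-0.24],
    [0.106,-0.214,-0.24],
  ],
  turn=[
    [0,0,0],
    [0,0,0],
    [0,0,0],
    [0,0,-0.1],
    [0,0,-0.2],
    [0,0,-0.3],
    [0,0,-0.4],
    [0,0,-0.5],
  ],
  hand=0,
)

```text
clock: 1.4
tcp_pos: [0.5673, 0.0549, 0.366]
orientation: [1.239, 2.886, 0.002]
contact_force: [0.0, -0.1, -0.5]
grip_width: 0.0855
```

carry_out(
  offset=[
    [0,0,0],
    [0,0,0],
    [0,0,0],
    [0,0,0],
    [0,0,0],
    [0,0,0],
  ],
  turn=[
    [0,0,-0.1],
    [0,0,-0.2],
    [0,0,-0.3],
    [0,0,-0.4],
    [0,0,-0.447],
    [0,0,-0.447],
  ],
)

```text
clock: 2.0
tcp_pos: [0.568, 0.0533, 0.3655]
orientation: [0.234, 3.133, 0.001]
contact_force: [-0.1, 1.2, 0.2]
grip_width: 0.0853
```

Run:
```python
from h import *
from scipy.spatial.transform import Rotation as Rn
o=r.get_obs(); print(o["clock"],o["tcp_pos"].round(4) if hasattr(o["tcp_pos"],'round') else o["tcp_pos"],Rn.from_rotvec(o["orientation"]).as_matrix().round(3),o["joints"])
p=[.7109,-.0194,-.1502]
for c in ["wrist","scene","side"]:
    f=imaging.grab_frame(c)
    for n,y in (("blue",.05),("black",-.05)): print(c,n,proj(f,cab(p,(-.152,y,.225))).round(), proj(f,cab(p,(-.152,y,.130))).round())
    g=f["pixels"][:,:,::-1].copy(); cv2.imwrite(f"pics/{c}2.png",g)
    for q in ["latched_leaf","overlapped_leaf"]:
        for d in look_for(q,c)[:1]: print(q,d["score"],world(f,d["xyz"]).round(3))
```

```text
2.0 [0.568  0.0533 0.3655] [[-0.989  0.149  0.   ]
 [ 0.149  0.989  0.   ]
 [-0.     0.    -1.   ]] [-0.03821046  0.22398231 -0.19882282  1.64203895  0.04549862  1.27968376
  1.17620014]
wrist blue [321. 197.] [321. 175.]
wrist black [208. 197.] [236. 175.]
latched_leaf 0.87 [0.603 0.077 0.196]
overlapped_leaf 0.57 [ 0.581 -0.093  0.204]
scene blue [296. 117.] [299. 140.]
scene black [244. 142.] [254. 161.]
latched_leaf 0.72 [0.611 0.061 0.229]
overlapped_leaf 0.88 [ 0.584 -0.086  0.234]
side blue [355. 249.] [351. 258.]
side black [394. 222.] [387. 234.]
latched_leaf 0.63 [0.613 0.121 0.164]
```

View pics/wrist2.png

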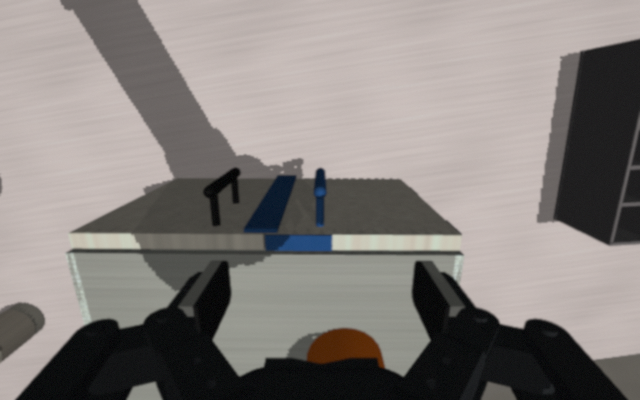

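The wrist view shows the blue bar top at (320,189) and the black bar top at (211,189), both about 7 px above my prediction. The leaf front top edge runs along row 234. I'll refit with this view included.

Run:
```python
from h import *
F={c:imaging.grab_frame(c) for c in ["wrist","scene","side"]}
print(world(F["wrist"],[0,0,0]).round(3),F["wrist"]["fx"])
obs=[("wrist",(320,189),(-.152,.05,.225)),("wrist",(211,189),(-.152,-.05,.225)),("wrist",(320,171),(-.152,.05,.13)),
("side",(356,251),(-.152,.05,.225)),("side",(395,223),(-.152,-.05,.225))]
W=[("wrist",(71,233),(-.117,-.178,.24)),("wrist",(462,235),(-.117,.178,.24))]
for O in (obs,obs+W):
    fun=lambda p:np.concatenate([proj(F[c],cab(p,X))-u for c,u,X in O])
    s=least_squares(fun,[.7,0,0],x_scale=[.1,.1,.1]);print(s.x.round(4),fun(s.x).round(1),cab(s.x,(-.152,.05,0)).round(4))
for z in (.225,.23,.235,.24):print(z,[proj(F["wrist"],cab([.7109,-.0194,-.1502],(-.117,y,z))).round() for y in (-.178,.178)])
g=cv2.resize(F["wrist"]["pixels"][150:270,180:380,::-1],None,fx=4,fy=4,interpolation=cv2.INTER_CUBIC)
cv2.imwrite("pics/c3.png",g)
```

```text
[0.493 0.065 0.492] 313.79075252711584
[ 0.7048 -0.0185 -0.1537] [ 1.5  1.4 -3.   1.2  1.5 -1.3  0.1  1.   0.9  1.9] [0.5622 0.0542 0.    ]
[ 0.7056 -0.018  -0.1522] [ 1.9  2.2 -2.5  2.2  1.8 -0.8 -0.3  0.9  0.5  1.7 -8.6  1.2  7.  -0.4] [0.563  0.0544 0.    ]
0.225 [array([ 76., 234.]), array([460., 233.])]
0.23 [array([ 72., 236.]), array([462., 236.])]
0.235 [array([ 67., 238.]), array([465., 238.])]
0.24 [array([ 63., 240.]), array([467., 240.])]
```

View pics/c3.png

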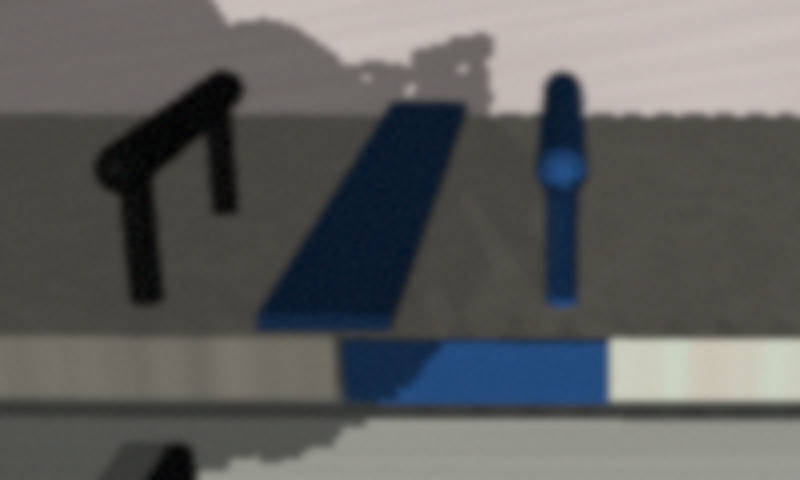

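Bar top is at (320.5, 191), which puts the blue bar at about (0.5645, 0.054). I'll descend over it and then close.

carry_out(
  offset=[
    [0.007,0,0.08],
    [0.007,0,0.16],
    [0.007,0,0.22],
    [0.007,0,0.27],
    [0.007,0,0.31],
    [0.007,0,0.33],
    [0.007,0,0.33],
  ],
  turn=[
    [0,0,0],
    [0,0,0],
    [0,0,0],
    [0,0,0],
    [0,0,0],
    [0,0,0],
    [0,0,0],
  ],
)

```text
clock: 3.3
tcp_pos: [0.5638, 0.0534, 0.1991]
orientation: [-0.236, -3.13, 0.001]
contact_force: [-0.8, 0.3, 0.7]
grip_width: 0.0851
```

carry_out(
  offset=[
    [0,0,0],
    [0,0,0],
    [0,0,0],
    [0,0,0],
    [0,0,0],
    [0,0,0],
    [0,0,0],
    [0,0,0],
  ],
  turn=[
    [0,0,0],
    [0,0,0],
    [0,0,0],
    [0,0,0],
    [0,0,0],
    [0,0,0],
    [0,0,0],
    [0,0,0],
  ],
  hand=1,
  force=60,
)

```text
clock: 4.1
tcp_pos: [0.5646, 0.0526, 0.2008]
orientation: [0.237, 3.132, -0.002]
contact_force: [-3.0, -2.4, 5.3]
grip_width: 0.0103
```

```bash
cat >> h.py <<'E'
from scipy.spatial.transform import Rotation as Rn
def plan(hinge,sign,angs,R0,bar0):
    "tool-axis shift/turn fractions that carry bar0 about hinge by sign*angle"
    for a in angs:
        Q=Rn.from_rotvec([0,0,sign*a]).as_matrix(); v=np.array([*(bar0-hinge),0])
        d=Q@v-v; print(round(a,2),(R0.T@d/.5).round(3),round(-sign*a/1.5,3))
E
python3 - <<'E'
from h import *
o=r.get_obs(); print(o["clock"],o["tcp_pos"],o["grip_width"],o["contact_force"],o["moment"])
p=[.707,-.0185,-.152]; R0=Rn.from_rotvec(o["orientation"]).as_matrix()
print(cab(p,(-.152,.05,.2)))
plan(cab(p,(-.1095,.178,0))[:2],-1,np.arange(.1,1.65,.1),R0,cab(p,(-.152,.05,0))[:2])
E
```

```text
4.1 [0.56463379 0.05259983 0.20082843] 0.010319580351168266 [-3.04226712 -2.3637027   5.29494921] [-0.52807657  0.43237174  0.08391904]
[0.56432329 0.05393865 0.2       ]
0.1 [ 0.025  0.01  -0.   ] 0.067
0.2 [ 0.049  0.022 -0.   ] 0.133
0.3 [ 0.072  0.037 -0.   ] 0.2
0.4 [ 0.093  0.053 -0.   ] 0.267
0.5 [ 0.112  0.072 -0.   ] 0.333
0.6 [ 0.13   0.093 -0.   ] 0.4
0.7 [ 0.145  0.115 -0.   ] 0.467
0.8 [ 0.158  0.139 -0.   ] 0.533
0.9 [ 0.168  0.164 -0.   ] 0.6
1.0 [ 0.176  0.189 -0.   ] 0.667
1.1 [ 0.182  0.216 -0.   ] 0.733
1.2 [ 0.184  0.243 -0.   ] 0.8
1.3 [ 0.184  0.27  -0.   ] 0.867
1.4 [ 0.181  0.296 -0.   ] 0.933
1.5 [ 0.176  0.323 -0.   ] 1.0
1.6 [ 0.168  0.349 -0.   ] 1.067
```

Gripped. I'll pull the catch free gently, to 0.4 rad.

carry_out(
  offset=[
    [0.012,0.005,0],
    [0.025,0.01,0],
    [0.037,0.016,0],
    [0.049,0.022,0],
    [0.061,0.03,0],
    [0.072,0.037,0],
    [0.093,0.053,0],
    [0.093,0.053,0],
  ],
  turn=[
    [0,0,0.033],
    [0,0,0.067],
    [0,0,0.1],
    [0,0,0.133],
    [0,0,0.167],
    [0,0,0.2],
    [0,0,0.267],
    [0,0,0.267],
  ],
)

```text
clock: 4.9
tcp_pos: [0.5218, 0.088, 0.2008]
orientation: [-0.855, -3.023, -0.001]
contact_force: [-1.8, -1.3, 3.9]
grip_width: 0.0102
```

Run:
```python
from h import *
o=r.get_obs(); print(o["clock"],o["tcp_pos"],o["grip_width"],o["contact_force"])
f=imaging.grab_frame("side"); a=f["pixels"][:,:,::-1]; cv2.imwrite("pics/s4.png",cv2.resize(a[150:350,220:500],None,fx=2.5,fy=2.5))
p=[.707,-.0185,-.152]; R0=Rn.from_rotvec(o["orientation"]).as_matrix()
h=cab(p,(-.1095,.178,0))[:2]; v=o["tcp_pos"][:2]-h; print(np.linalg.norm(v), np.arctan2(v[1],v[0]))
plan(h,-1,np.arange(.15,1.25,.15),R0,h+np.array(Rn.from_euler('z',-.4).as_matrix()[:2,:2]@(cab(p,(-.152,.05,0))[:2]-h)))
```

```text
4.9 [0.52181977 0.08800253 0.20084921] 0.010208399166385348 [-1.83078085 -1.25908355  3.89438723]
0.13488673288479308 -2.4500080892087284
0.15 [0.037 0.016 0.   ] 0.1
0.3 [0.072 0.037 0.   ] 0.2
0.45 [0.103 0.063 0.   ] 0.3
0.6 [0.13  0.093 0.   ] 0.4
0.75 [0.152 0.127 0.   ] 0.5
0.9 [0.168 0.164 0.   ] 0.6
1.05 [0.179 0.202 0.   ] 0.7
1.2 [0.184 0.243 0.   ] 0.8
```

View pics/s4.png

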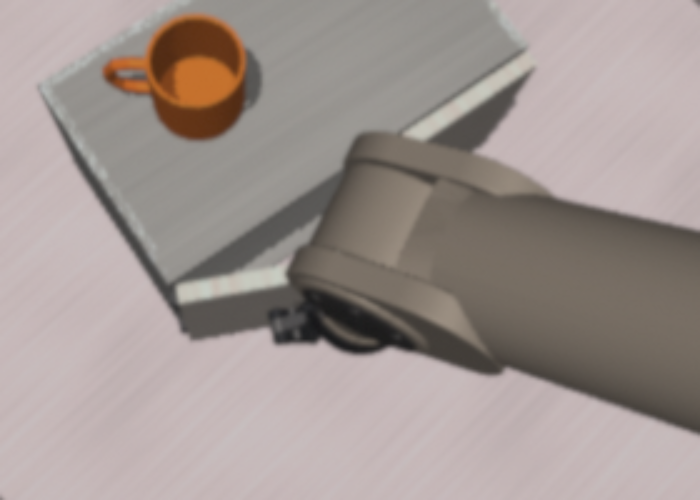

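The leaf follows (open about 0.4 rad), the other leaf is shut and the mug is undisturbed. Continuing.

carry_out(
  offset=[
    [0.025,0.01,0],
    [0.049,0.022,0],
    [0.072,0.037,0],
    [0.093,0.053,0],
    [0.112,0.072,0],
    [0.13,0.093,0],
    [0.145,0.115,0],
    [0.158,0.139,0],
  ],
  turn=[
    [0,0,0.067],
    [0,0,0.133],
    [0,0,0.2],
    [0,0,0.267],
    [0,0,0.333],
    [0,0,0.4],
    [0,0,0.467],
    [0,0,0.533],
  ],
)

```text
clock: 5.75
tcp_pos: [0.4932, 0.1877, 0.2009]
orientation: [1.967, 2.447, 0.004]
contact_force: [5.7, -0.9, 1.0]
grip_width: 0.0104
```

carry_out(
  offset=[
    [0.025,0.01,0],
    [0.049,0.022,0],
    [0.072,0.037,0],
    [0.088,0.05,0],
    [0.088,0.05,0],
    [0.088,0.05,0],
  ],
  turn=[
    [0,0,0.067],
    [0,0,0.133],
    [0,0,0.2],
    [0,0,0.253],
    [0,0,0.253],
    [0,0,0.253],
  ],
)

```text
clock: 6.35
tcp_pos: [0.508, 0.2356, 0.2008]
orientation: [2.389, 2.038, 0.004]
contact_force: [5.0, -0.8, 4.1]
grip_width: 0.0108
```

carry_out(
  offset=[
    [0,0,0],
    [0,0,0],
    [0,0,0],
    [0,0,0],
    [0,0,0],
    [0,0,0],
    [0,0,0],
    [0,0,0],
  ],
  turn=[
    [0,0,0],
    [0,0,0],
    [0,0,0],
    [0,0,0],
    [0,0,0],
    [0,0,0],
    [0,0,0],
    [0,0,0],
  ],
  hand=0,
)

```text
clock: 7.15
tcp_pos: [0.5064, 0.2357, 0.2003]
orientation: [2.391, 2.038, -0.0]
contact_force: [-0.7, 0.8, 0.8]
grip_width: 0.0855
```

carry_out(
  offset=[
    [0,0,-0.06],
    [0,0,-0.14],
    [0,0,-0.22],
    [0,0,-0.3],
    [0,0,-0.34],
    [0,0,-0.34],
  ],
  turn=[
    [0,0,0],
    [0,0,0],
    [0,0,0],
    [0,0,0],
    [0,0,0],
    [0,0,0],
  ],
)

```text
clock: 7.75
tcp_pos: [0.5077, 0.2364, 0.3742]
orientation: [2.39, 2.037, 0.011]
contact_force: [-0.8, 0.7, 0.2]
grip_width: 0.0855
```

Run:
```python
from h import *
o=r.get_obs(); print(o["clock"],o["tcp_pos"],o["joints"])
R0=Rn.from_rotvec(o["orientation"]).as_matrix(); print(R0.round(3))
p=[.707,-.0185,-.152]; b=cab(p,(-.152,-.05,0)); print(b)
print((R0.T@(np.array([b[0],b[1],o["tcp_pos"][2]])-o["tcp_pos"])/.5).round(3))
f=imaging.grab_frame("side"); cv2.imwrite("pics/s5.png",f["pixels"][:,:,::-1])
```

```text
7.75 [0.50772207 0.23641021 0.37415969] [-5.51674369e-01  1.86966002e-01  5.30282888e-03  1.66760678e+00
 -9.91936249e-04  1.28018388e+00 -7.05285966e-01]
[[ 0.158  0.987  0.006]
 [ 0.987 -0.158  0.004]
 [ 0.004  0.005 -1.   ]]
[ 0.54918176 -0.04490837  0.        ]
[-0.542  0.171 -0.001]
```

View pics/s5.png

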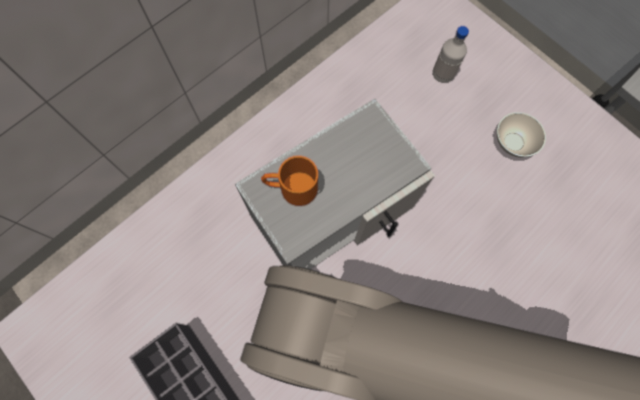

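The blue leaf is open and released, the black bar is at (388,221) with its leaf shut, and the mug hasn't moved. Moving above the black bar and turning the jaws.

carry_out(
  offset=[
    [-0.08,0.02,0],
    [-0.16,0.05,0],
    [-0.24,0.08,0],
    [-0.32,0.1,0],
    [-0.4,0.13,0],
    [-0.48,0.15,0],
    [-0.542,0.171,0],
    [-0.542,0.171,0],
  ],
  turn=[
    [0,0,0.1],
    [0,0,0.2],
    [0,0,0.3],
    [0,0,0.4],
    [0,0,0.5],
    [0,0,0.6],
    [0,0,0.7],
    [0,0,0.8],
  ],
)

```text
clock: 8.6
tcp_pos: [0.5471, -0.0517, 0.3689]
orientation: [3.124, 0.309, -0.004]
contact_force: [0.1, 0.0, -0.0]
grip_width: 0.085
```

carry_out(
  offset=[
    [0,0,0],
    [0,0,0],
    [0,0,0],
    [0,0,0],
  ],
  turn=[
    [0,0,0.1],
    [0,0,0.2],
    [0,0,0.24],
    [0,0,0.24],
  ],
)

```text
clock: 9.0
tcp_pos: [0.5472, -0.0454, 0.3688]
orientation: [3.132, -0.233, -0.004]
contact_force: [0.2, 1.2, 0.9]
grip_width: 0.0853
```

Run:
```python
from h import *
o=r.get_obs(); print(o["clock"],o["tcp_pos"],o["joints"])
R0=Rn.from_rotvec(o["orientation"]).as_matrix(); print(R0.round(3))
p=[.707,-.0185,-.152]; b=cab(p,(-.152,-.05,.2))
print((R0.T@(b-o["tcp_pos"])/.5).round(3))
f=imaging.grab_frame("wrist"); cv2.imwrite("pics/w6.png",f["pixels"][:,:,::-1])
print(proj(f,cab(p,(-.152,-.05,.225))),[proj(f,cab(p,(-.2375,.2205,z))).round() for z in (.225,.13)])
```

```text
9.0 [ 0.54722934 -0.04537769  0.36881222] [-0.33544904  0.17227648  0.35565179  1.71246569 -0.06212752  1.27050561
 -1.68545721]
[[ 0.989 -0.148 -0.003]
 [-0.148 -0.989 -0.   ]
 [-0.002  0.001 -1.   ]]
[ 0.005 -0.002  0.338]
[320.11435468 193.0762992 ] [array([ 46., 276.]), array([108., 238.])]
```

View pics/w6.png

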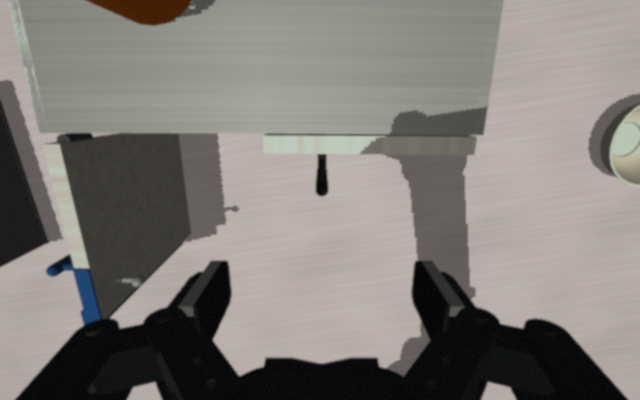

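The black bar top is at (321,191), against a prediction of (320,193). The blue leaf stands about square, its bar top near (58,268). Descending and gripping.

carry_out(
  offset=[
    [0.005,0,0.08],
    [0.005,0,0.16],
    [0.005,0,0.22],
    [0.005,0,0.27],
    [0.005,0,0.31],
    [0.005,0,0.338],
    [0.005,0,0.338],
  ],
  turn=[
    [0,0,0],
    [0,0,0],
    [0,0,0],
    [0,0,0],
    [0,0,0],
    [0,0,0],
    [0,0,0],
  ],
)

```text
clock: 9.75
tcp_pos: [0.5489, -0.0457, 0.1992]
orientation: [3.132, -0.231, -0.007]
contact_force: [-0.9, 0.4, 0.8]
grip_width: 0.0855
```

carry_out(
  offset=[
    [0,0,0],
    [0,0,0],
    [0,0,0],
    [0,0,0],
    [0,0,0],
    [0,0,0],
    [0,0,0],
    [0,0,0],
  ],
  turn=[
    [0,0,0],
    [0,0,0],
    [0,0,0],
    [0,0,0],
    [0,0,0],
    [0,0,0],
    [0,0,0],
    [0,0,0],
  ],
  hand=1,
  force=60,
)

```text
clock: 10.55
tcp_pos: [0.5505, -0.0464, 0.2019]
orientation: [3.133, -0.233, 0.001]
contact_force: [-2.2, -1.8, 6.4]
grip_width: 0.0105
```

Run:
```python
from h import *
o=r.get_obs(); print(o["clock"],o["tcp_pos"],o["grip_width"],o["contact_force"])
p=[.707,-.0185,-.152]; R0=Rn.from_rotvec(o["orientation"]).as_matrix()
plan(cab(p,(-.1095,-.178,0))[:2],1,np.arange(.1,.85,.1),R0,cab(p,(-.152,-.05,0))[:2])
```

```text
10.55 [ 0.55053152 -0.04636944  0.20193082] 0.010540302771864072 [-2.16231841 -1.7577123   6.41628856]
0.1 [-0.025  0.01  -0.   ] -0.067
0.2 [-0.049  0.022 -0.   ] -0.133
0.3 [-0.072  0.036 -0.   ] -0.2
0.4 [-0.093  0.053 -0.   ] -0.267
0.5 [-0.113  0.072 -0.   ] -0.333
0.6 [-0.13   0.092 -0.   ] -0.4
0.7 [-0.145  0.114 -0.   ] -0.467
0.8 [-0.158  0.138 -0.   ] -0.533
```

carry_out(
  offset=[
    [-0.025,0.01,0],
    [-0.049,0.022,0],
    [-0.072,0.036,0],
    [-0.093,0.053,0],
    [-0.113,0.072,0],
    [-0.13,0.092,0],
    [-0.145,0.114,0],
    [-0.158,0.138,0],
  ],
  turn=[
    [0,0,-0.067],
    [0,0,-0.133],
    [0,0,-0.2],
    [0,0,-0.267],
    [0,0,-0.333],
    [0,0,-0.4],
    [0,0,-0.467],
    [0,0,-0.533],
  ],
)

```text
clock: 11.35
tcp_pos: [0.4622, -0.1022, 0.2019]
orientation: [-2.974, -1.012, -0.002]
contact_force: [-0.2, 1.0, 3.9]
grip_width: 0.0103
```

carry_out(
  offset=[
    [-0.025,0.01,0],
    [-0.049,0.022,0],
    [-0.072,0.036,0],
    [-0.093,0.053,0],
    [-0.113,0.072,0],
    [-0.13,0.092,0],
    [-0.145,0.114,0],
    [-0.154,0.131,0],
  ],
  turn=[
    [0,0,-0.067],
    [0,0,-0.133],
    [0,0,-0.2],
    [0,0,-0.267],
    [0,0,-0.333],
    [0,0,-0.4],
    [0,0,-0.467],
    [0,0,-0.513],
  ],
)

```text
clock: 12.15
tcp_pos: [0.4398, -0.2021, 0.2019]
orientation: [-2.378, -2.052, 0.001]
contact_force: [-4.6, 1.2, 8.5]
grip_width: 0.0106
```

carry_out(
  offset=[
    [0,0,0],
    [0,0,0],
    [0,0,0],
  ],
  turn=[
    [0,0,0],
    [0,0,0],
    [0,0,0],
  ],
)

```text
clock: 12.45
tcp_pos: [0.4398, -0.2019, 0.2019]
orientation: [-2.382, -2.047, 0.001]
contact_force: [-5.3, 0.0, 7.9]
grip_width: 0.0102
```

Forces stayed low throughout. Release, rise, and check.

carry_out(
  offset=[
    [0,0,0],
    [0,0,0],
    [0,0,0],
    [0,0,0],
    [0,0,0],
    [0,0,0],
    [0,0,0],
    [0,0,0],
  ],
  turn=[
    [0,0,0],
    [0,0,0],
    [0,0,0],
    [0,0,0],
    [0,0,0],
    [0,0,0],
    [0,0,0],
    [0,0,0],
  ],
  hand=0,
)

```text
clock: 13.25
tcp_pos: [0.4405, -0.2012, 0.2013]
orientation: [-2.382, -2.049, -0.0]
contact_force: [0.6, 0.0, 0.4]
grip_width: 0.0855
```

carry_out(
  offset=[
    [0,0,-0.06],
    [0,0,-0.14],
    [0,0,-0.22],
    [0,0,-0.3],
    [0,0,-0.34],
    [0,0,-0.34],
    [0,0,-0.34],
  ],
  turn=[
    [0,0,0],
    [0,0,0],
    [0,0,0],
    [0,0,0],
    [0,0,0],
    [0,0,0],
    [0,0,0],
  ],
)

```text
clock: 13.95
tcp_pos: [0.4404, -0.2011, 0.3711]
orientation: [2.382, 2.049, 0.0]
contact_force: [-0.0, 1.8, 0.5]
grip_width: 0.0853
```

Run:
```python
from h import *
o=r.get_obs(); print(o["clock"],o["tcp_pos"],o["contact_force"])
a=imaging.grab_frame("scene")["pixels"]; b=imaging.grab_frame("side")["pixels"]
g=np.vstack([a[:300],b[100:400]])[:,:,::-1]; cv2.imwrite("pics/f7.png",g)
```

```text
13.95 [ 0.44035536 -0.20109801  0.37107355] [-0.00248234  1.83594546  0.54254486]
```

View pics/f7.png

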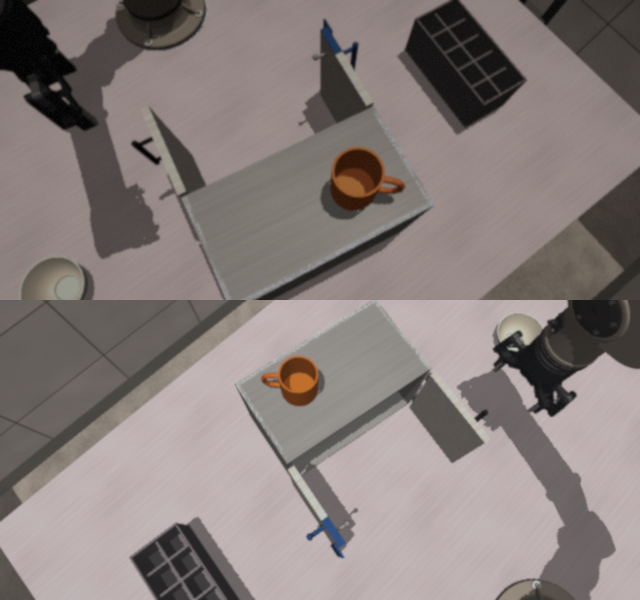

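Both leaves stand about square to the front. In the top half, the leaf tips are near (325,25) and (150,110). The mug is still at (358,180) in the scene view, and the gripper is clear. Handing in.

```bash
python3 -c "
from bench import r
print(r.hand_in())"
```

```text
the job is handed in; nothing more can be done
None
```

Both cabinet doors are open about square to the front, and the job is handed in. I swung the blue latched leaf about 1.57 rad first while the other stayed shut, then released it. I then opened the black-bar leaf by the same amount, released it and raised the arm clear.

- **Final pictures:** In the scene and side views both leaves look about square to the front, and the mug is at the same pixels as at the start. The gripper is open and about 0.17 m above the height at which it gripped the bar. I judged the final leaf angles by eye and from the arm's path, not by a separate measurement.
- **Time and force:** The last clock reading before handing in was 13.95 s. The wrist force readings, taken at the end of each move, stayed at about 10 N or less.
- **Small disagreements:**
  - The cabinet's top corners fitted about 6 px too small, so the leaf tops may be nearer 230 mm high than 240 mm.
  - The grip opening read 10 to 11 mm on the 12 mm bars.
  - In the wrist view the opened blue bar was about 12 px across and 8 px down from where I predicted it.

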